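# Vent the pressure cooker, then unlock its lid

## Robot

A 6-joint arm with a two-finger parallel gripper is mounted at the origin on a cart in front of the work surface, level with it; the furniture and walls round the work are solid. World frame = base frame: x ahead of the robot, y to its left, z up, the work surface at z = 0. Lengths are in m, angles in degrees, forces in N, time in s.
With the tool pointing down it reaches from about 0.375 to 0.9 m from the base axis. Payload 3.1 kg.
Tool frame: the origin (TCP) lies midway between the tips of the shut fingers; the grasp point (between the pads) lies bot.pinch_z behind it (bot.pinch_z is the distance from the TCP to the grasp point, in m); z points along the fingers, y is the direction in which the jaws open and shut (so a half turn about z gives the same grasp; the last joint's range is limited). The gripper opens to 87 mm and grips with 3 to 60 N. Pads are 19 mm wide; open, the fingers measure 117 mm over their backs; the gripper's body (75 mm by 190 mm) begins 51 mm behind the grasp point.
Start: joints at [-77.378, 30.224, 82.088, -0, 67.689, -10.227], TCP at [0.243, -0.576, 0.223] pointing down, gripper open.
Joint ranges: [-176.69, 176.69], [-43.24, 126.21], [12.49, 139.97], [-82, 262], [0, 151.66], [-163.58, 163.58]. Speed limits (degrees/s): [159.86, 159.86, 180, 180, 180, 180].

## Interface

Orientations are given as a 3x3 rotation matrix whose columns are the frame's x, y, z axes.
In Python, from rig import bot gives the robot as it stands.
- The arm moves only by the tool apply_moves, never from a script. Its argument "motion" is text: rows parted by semicolons, each of 7 numbers parted by spaces: the shift along the tool's x, y, z in m, then the turn, a rotation vector about the tool's x, y, z in degrees, then the finger opening in m, from 0 to 0.087. A call has exactly 8 rows; each row is the pose to reach, as a shift and turn from the pose commanded when the call began, along the tool's axes at that moment; what a row does not reach only later rows make up. A row lasts 1/8 s, in which the tool goes at most 62.5 mm and 10.7 degrees, less where a joint would pass 70% of its speed; a pose out of reach is approached as far as the arm can. A call with a gripper value outside its range is refused whole. The fingers move at their own pace and stop on an object; the grip force is fixed at half the most. Time passes only in rows, so rows that repeat a pose let the fingers close, or fill a call up. It gives the time, the measured TCP pose, the force and the opening at its end, in the units of the state.
- bot.read_state(): the state, without advancing time (a new reading comes with each control period).
- bot.capture(name): name is "side" or "top" or "wrist"; returns the picture (384x512x3 uint8, red, green, blue); there is no depth.
- bot.get_calibration(name): a dict with "fx", "fy", "cx", "cy" (pixels), "rvec" (rotation vector, rad) and "tvec" (3), from world to camera coordinates, as OpenCV has them. Camera axes: x right, y down, z forward; pixel columns grow to the right and rows downward; lengths in m; the calibration is good to about 2 mm. A picture is of the moment at which its call begins: read the wrist's pose just before it. get_calibration takes no time and is no camera call; for the wrist camera it gives the pose at the moment of the call.
- bot.hand_in(): hands the job in, once; it reports no verdict.
Trained networks look in the newest picture that a camera, given by its name, has taken for a name from the list of things; names that differ only in an ending like _2 or _b are one class to them, and where a whole thing is asked for, a point or a joint stands for the part that bears it (a point fixed in the world has none). Each returns a list of dicts, best first, with "p" (0 to 1); they miss things now and then, are a little off and sometimes report something else, mostly with a low value. They report only what shows in the picture. A call takes as long as a camera call.
- bot.find_in(name, camera): "point" ([x, y, z] in m, in world coordinates, good to about 4 mm: the middle of the surface that is visible of it).
The state is a dict: "time_s": time; "joint_positions": joint angles; "qvel": joint speeds; "tau": joint torques, N m; "position": TCP position; "tcp_rot": TCP orientation; "force": force on the tool from outside, world axes, zero at the start; "moment": the same for the moment, N m; "opening": opening from 0.0 (shut) to 1.0 (fully open).
Only numpy, scipy, OpenCV 4.12 (cv2) and the standard library are available. Lean on these libraries where they do the work, as an engineer would, in place of code of your own. Each camera call takes 0.05 s, during which the arm holds its last target.

## Task

Show the class how a sealed pressure cooker is opened (this one is cold and empty). First vent it: push the small selector knob in the middle of the lid down just far enough to come free, turn it anticlockwise to the vent mark and let it spring back up, without turning the black lock ring round it or jamming the knob down on the ring. Only then turn the lock ring anticlockwise to its stop, so that both jaws let go of the lid; do not shove the cooker about or disturb the other things on the hob, and let go at the end.

Things in the scene. Friction and masses are not known exactly. Their poses are not given: they have to be found in the camera images.
- cooker: steel pressure cooker standing upright and loose on the hob, 5 to 7 kg in all. Pot 210 mm in diameter, 112 mm high; black loop handles on its +y and -y sides reach 153 mm from the axis, 75 to 97 mm up. Lid 222 mm across. Origin: centre of the pot's underside, on the upright axis that lid, lock ring and selector share; z up
- selector_nominal (a point): point on the cooker's axis 181 mm above its origin: mean height of the top of the selector's disc when up. NOT EXACT: on its gasket the lid with all it carries sits up to 4 mm higher or lower, and as its valve has settled the selector up to 3.5 mm more either way, its travel with it: go by touch and force. Mean heights above the cooker's origin: lock ring 150 to 170 mm, dial plate at its foot 148
- selector (a joint): selector knob on the axis: grey disc, 44 mm diameter, 4 thick, with an upright grip bar on it to pinch, 36 long, 12 thick, standing 17 above the disc's top. Rad, anticlockwise from above: 0 at the pressure mark (2 ridges on the dial plate), bar along the cooker's x, its black line to -x; 1.2 at the vent mark (1 ridge); stops at -0.04 and 1.24. It turns with 0.03 Nm once pushed down
- vent_mark (a point): place of the single vent ridge on the dial plate, 37 mm from the axis. The push: up, hidden keys hold the selector at either mark (0.04 rad play); between the marks it stays down. Its spring (1.2 N/mm) resists with 1 to 9 N at first, by its height; at 13 N, always, the keys come free; at 14 N, 1 mm on, the disc meets the ring's top; pushed harder it bears on the ring, and past 23 N drags it round
- lock_ring (a joint): the lock ring: black ribbed ring 62 mm in diameter and 20 mm high on the axis below the selector; the flat steel dial plate under it is 86 mm across. Rad, anticlockwise from above: 0 = locked, 0.9 = open, against its stop. Turns with about 0.1 Nm and draws the two jaws outward
- jaw_front (a joint): the jaw on the cooker's -x side (its twin is on +x): dark steel hook over the lid's edge, 122 mm from the axis, at the end of a steel bridge 30 mm wide that runs over the lid along x, its top about 146 mm up. Value in m: 0 = gripping, 0.0104 = clear of the lid; driven by the lock ring
- timer: white kitchen timer, 68 mm in diameter, 50 mm high, near the cooker; bystander. Origin at the centre of its underside
- tongs: steel tongs lying on the hob, 357 x 70 x 34 mm; bystander. Origin at the centre of its underside
- pepper_mill: wooden pepper mill, 58 mm in diameter, 160 mm high, at the back; bystander. Origin at the centre of its underside
- spice_a: spice jar with a red cap, 45 mm in diameter, 106 mm high, at the back; bystander. Origin at the centre of its underside
- spice_b: spice jar with a red cap, 45 mm in diameter, 106 mm high, at the back; bystander. Origin at the centre of its underside

How it is judged:
By the outcome, as a careful person would: the job done as asked, in the order asked, and still so for the second after the job is handed in, with the robot touching nothing.
It also fails if it takes over 64 s, if anything falls off the work surface, if the arm or the gripper's body presses on something with over 40 N, if the wrist force passes 120 N, or if a joint passes its speed limit or range.

## Working session

There is one attempt and no reset: what is moved stays moved. The work goes in short steps, Python scripts to look and compute and a tool call to move; the robot and the scene stay as the last step left them, time stands still between calls to the robot, and variables do not carry over. Pictures are saved under pics/ and viewed, and the job is handed in when it is done.

Besides the shell and the picture viewer there is one more tool, called after "Call:" by a JSON object that holds its "op" and its "data". apply_moves: Moves the arm, as the interface text tells. Its arguments: {"type":"object","properties":{"motion":{"type":"string"}},"required":["motion"]}

```bash
mkdir -p pics; ls
python3 - <<'E'
from rig import bot
import cv2
s=bot.read_state()
for k,v in s.items(): print(k,v)
print(bot.pinch_z)
for c in ["side","top","wrist"]:
    im=bot.capture(c); cv2.imwrite(f"pics/{c}0.png",im[:,:,::-1])
    print(c,bot.get_calibration(c))
    for n in (["cooker","selector","lock_ring","vent_mark","jaw_front","timer","tongs","selector_nominal"] if c!="wrist" else []):
        print(c,n,[(d["p"],[round(float(q),4) for q in d["point"]]) for d in bot.find_in(n,c)[:2]])
E
```

```text
pics
time_s 0.0
joint_positions [-7.73773717e+01  3.02787785e+01  8.21571468e+01 -1.07365535e-04
  6.76875717e+01 -1.02266644e+01]
qvel [ 0.04498866 -0.04301301  0.0388255  -0.10673153  0.01990589 -0.03123026]
tau [-3.15619844e-03 -4.40054476e+01 -1.76590133e+01  6.30381075e-02
  5.82560536e-02 -1.61182907e-04]
position [ 0.24256331 -0.57521617  0.22156941]
tcp_rot [[ 9.21529236e-01  3.88308697e-01 -4.72714229e-04]
 [ 3.88308798e-01 -9.21526915e-01  2.10295261e-03]
 [ 3.80975901e-04 -2.12149140e-03 -9.99997677e-01]]
force [ 0.57329585 -0.55967517 -0.50618053]
moment [0.00169394 0.04463844 0.01191659]
opening 0.9967875064153623
0.0187
side {'fx': 374.91346629451084, 'fy': 374.91346629451084, 'cx': 256.7655705952871, 'cy': 189.0845988102382, 'rvec': array([ 2.42118197,  0.63384051, -0.22460383]), 'tvec': array([-0.55975146, -0.07646174,  1.3802599 ])}
side cooker [(0.61, [0.5425, 0.0811, 0.1317])]
side selector [(0.64, [0.5249, 0.1144, 0.1897])]
side lock_ring [(0.49, [0.5363, 0.1041, 0.1722])]
side vent_mark [(0.55, [0.5405, 0.087, 0.1341])]
side jaw_front [(0.52, [0.4099, 0.1357, 0.1
[... 309 characters left out ...]
3078]), 'tvec': array([0.07965968, 0.59852082, 1.18875302])}
top cooker [(0.79, [0.5144, 0.122, 0.1358])]
top selector [(0.66, [0.5193, 0.1181, 0.1862])]
top lock_ring [(0.73, [0.5143, 0.1188, 0.1369]), (0.67, [0.5167, 0.1194, 0.1758])]
top vent_mark [(0.92, [0.5144, 0.1196, 0.137])]
top jaw_front [(0.52, [0.4145, 0.1441, 0.1496])]
top timer [(0.81, [0.5318, -0.0626, 0.0291])]
top tongs [(0.67, [0.5027, 0.3423, 0.0214])]
top selector_nominal [(0.88, [0.517, 0.1207, 0.1313])]
wrist {'fx': 287.75232782394306, 'fy': 287.75232782394306, 'cx': 252.4463692755357, 'cy': 189.7778411802343, 'rvec': array([-2.42023337,  1.60788679,  0.22070125]), 'tvec': array([-0.62480978, -0.03151752,  0.39071258])}
```

View pics/top0.png

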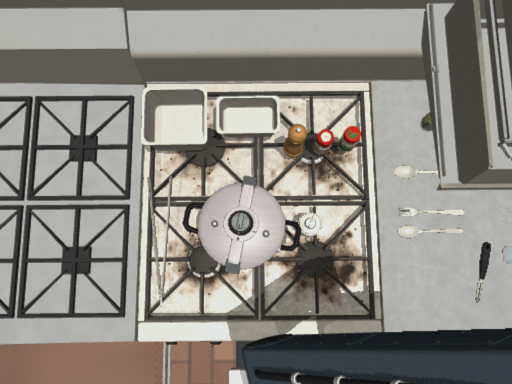

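View pics/side0.png

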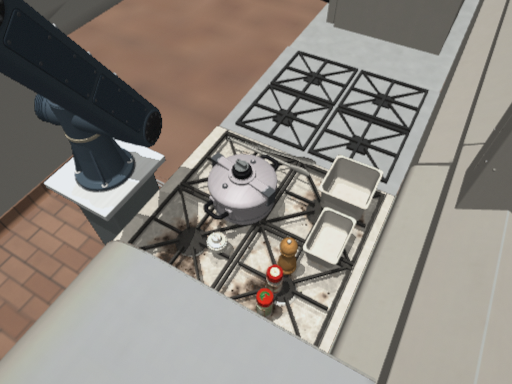

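Run:
```python
import cv2
im=cv2.imread("pics/top0.png")[165:285,175:335]
cv2.imwrite("pics/top0z.png",cv2.resize(im,None,fx=5,fy=5,interpolation=cv2.INTER_CUBIC))
im=cv2.imread("pics/side0.png")[140:230,190:290]
cv2.imwrite("pics/side0z.png",cv2.resize(im,None,fx=6,fy=6,interpolation=cv2.INTER_CUBIC))
```

```text
(no output)
```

View pics/top0z.png

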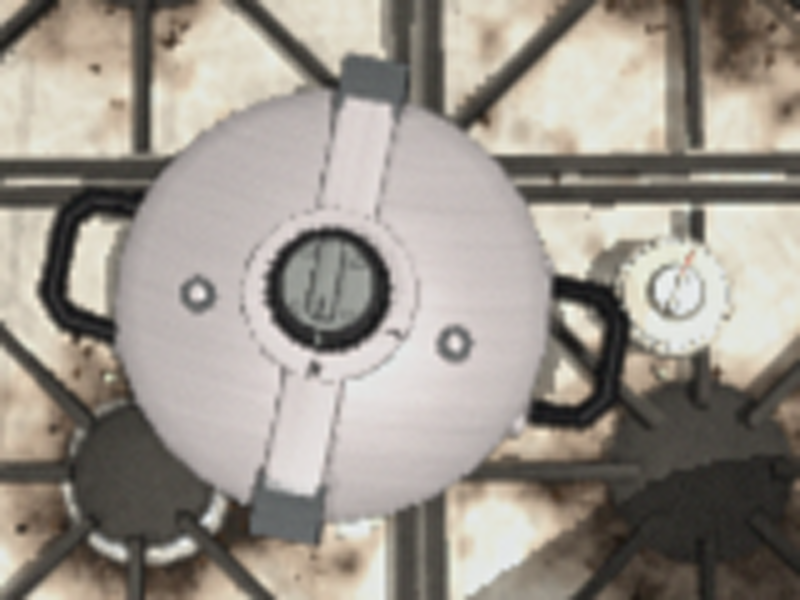

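View pics/side0z.png

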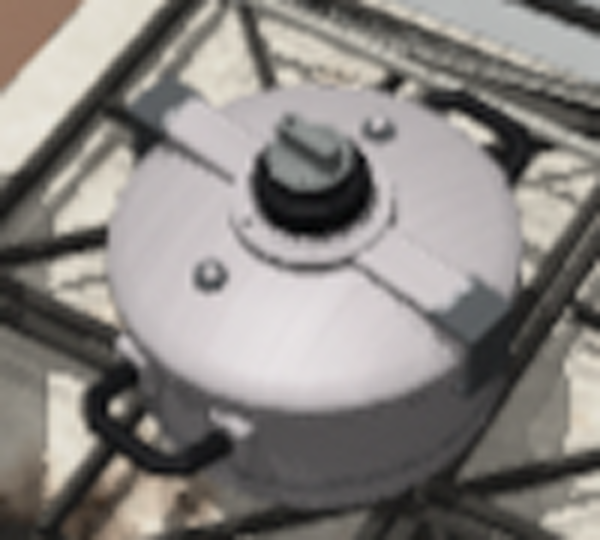

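```bash
cat > h.py <<'E'
import numpy as np,cv2
from rig import bot
def ray(cam,uv,z,c=None):
    c=c or bot.get_calibration(cam)
    R=cv2.Rodrigues(c["rvec"])[0]; o=-R.T@c["tvec"]
    d=R.T@np.array([(uv[0]-c["cx"])/c["fx"],(uv[1]-c["cy"])/c["fy"],1])
    return o+d*(z-o[2])/d[2]
def proj(cam,P,c=None):
    c=c or bot.get_calibration(cam)
    K=np.array([[c["fx"],0,c["cx"]],[0,c["fy"],c["cy"]],[0,0,1]])
    return cv2.projectPoints(np.float64(P).reshape(-1,3),c["rvec"],c["tvec"],K,None)[0].reshape(-1,2)
E
python3 - <<'E'
from h import *
z=lambda u,v:(175+u/5-.4,165+v/5-.4)
s=lambda u,v:(190+u/6-.4,140+v/6-.4)
for n,p,h in [("plate",z(330,293),.148),("ringtop",z(328,289),.17),("disc",z(328,286),.181),("jawb",z(374,80),.146),("jawf",z(287,508),.146),("handleL outer",z(42,288),.09),("handleR",z(627,330),.09)]:
    print(n,ray("top",p,h).round(4))
for n,p,h in [("plate",s(313,215),.148),("disc",s(308,163),.181)]:
    print(n,ray("side",p,h).round(4))
E
```

```text
plate [0.52   0.1226 0.148 ]
ringtop [0.5192 0.1227 0.17  ]
disc [0.5193 0.1223 0.181 ]
jawb [0.628  0.1004 0.146 ]
jawf [0.415  0.1437 0.146 ]
handleL outer [0.5311 0.2747 0.09  ]
handleR [ 0.5066 -0.0291  0.09  ]
plate [0.526  0.1147 0.148 ]
disc [0.5213 0.1201 0.181 ]
```

Call:
{"op": "apply_moves", "data": {"motion": "0.030 -0.028 -0.03 0 0 4 0.087; 0.074 -0.066 -0.06 0 0 8 0.087; 0.116 -0.104 -0.09 0 0 12 0.087; 0.155 -0.138 -0.10 0 0 17 0.087; 0.194 -0.173 -0.10 0 0 21 0.087; 0.232 -0.207 -0.10 0 0 25 0.087; 0.271 -0.242 -0.10 0 0 30 0.087; 0.310 -0.277 -0.10 0 0 34 0.087"}}

```text
time_s: 1.95
position: [0.4214, -0.1988, 0.3229]
tcp_rot: [[0.981, -0.196, 0.001], [-0.196, -0.981, -0.0], [0.001, 0.0, -1.0]]
force: [0.9, 0.5, 0.6]
opening: 0.999
```

Call:
{"op": "apply_moves", "data": {"motion": "0.004 -0.042 0 0 0 0 0.087; 0.009 -0.085 0 0 0 0 0.087; 0.013 -0.128 0 0 0 0 0.087; 0.017 -0.171 0 0 0 0 0.087; 0.022 -0.214 0 0 0 0 0.087; 0.026 -0.257 0 0 0 0 0.087; 0.030 -0.300 0 0 0 0 0.087; 0.034 -0.333 0 0 0 0 0.087"}}

```text
time_s: 2.95
position: [0.5188, 0.1216, 0.3227]
tcp_rot: [[0.981, -0.192, 0.0], [-0.192, -0.981, 0.0], [0.0, -0.0, -1.0]]
force: [0.1, -0.1, 0.4]
opening: 0.992
```

Run:
```python
from h import *
s=bot.read_state(); print(s["position"],s["joint_positions"].round(1) if hasattr(s["joint_positions"],'round') else s["joint_positions"],s["force"])
c=bot.get_calibration("wrist"); im=bot.capture("wrist")
cv2.imwrite("pics/w1.png",im[:,:,::-1])
import pickle; pickle.dump(c,open("w1.pkl","wb"))
for n in ["selector","lock_ring","vent_mark","jaw_front"]:
    print(n,[(d["p"],[round(float(q),4) for q in d["point"]]) for d in bot.find_in(n,"wrist")[:2]])
print(proj("wrist",[[.52,.121,.181]],c))
```

```text
[0.5188097  0.12163561 0.32269252] [  1.2  16.9  87.7   0.   75.4 102.3] [ 0.12787531 -0.06452204  0.37648827]
selector [(0.71, [0.5221, 0.1208, 0.1867])]
lock_ring [(0.72, [0.5341, 0.1204, 0.1732])]
vent_mark [(0.87, [0.5365, 0.1149, 0.1375])]
jaw_front []
[[253.36085199 179.06675061]]
```

View pics/w1.png

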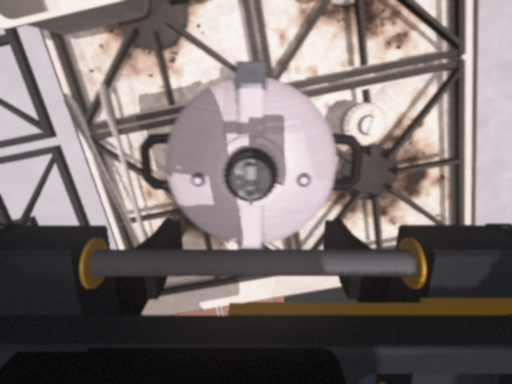

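Run:
```python
import cv2
im=cv2.imread("pics/w1.png")[50:260,140:370]
im=cv2.resize(im,None,fx=2.8,fy=2.8,interpolation=cv2.INTER_CUBIC);cv2.imwrite("pics/w1a.png",im)
im=cv2.imread("pics/w1.png")[135:215,205:300]
im=cv2.resize(im,None,fx=7,fy=7,interpolation=cv2.INTER_CUBIC);cv2.imwrite("pics/w1b.png",cv2.convertScaleAbs(im,alpha=1.4))
```

```text
(no output)
```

View pics/w1a.png

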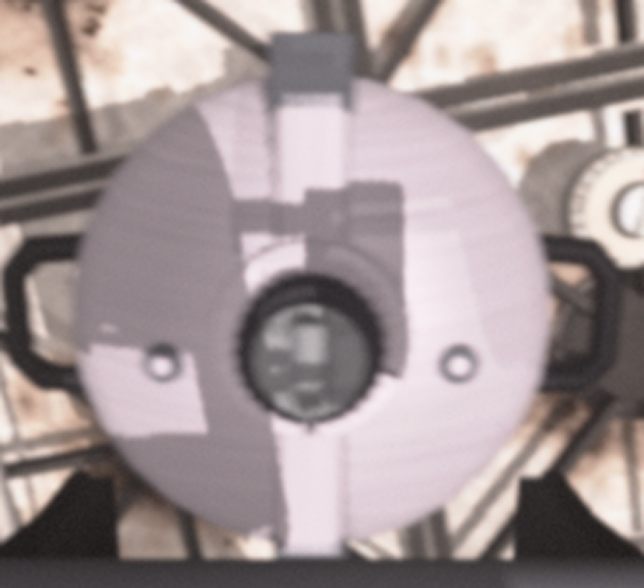

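View pics/w1b.png

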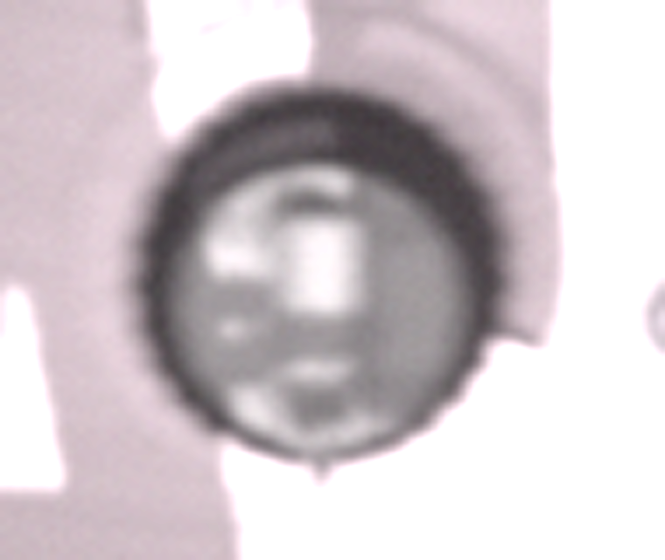

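Run:
```python
from h import *
import pickle; c=pickle.load(open("w1.pkl","rb"))
for n,p,h in [("disc",(250.2,178.9),.181),("nubL",(140+162/2.8-.4,50+362/2.8-.4),.14),("nubR",(140+458/2.8-.4,50+364/2.8-.4),.14),("jaw",(140+313/2.8-.4,50+62/2.8-.4),.146),("bridgebot",(140+313/2.8-.4,50+540/2.8-.4),.146)]:
    print(n,ray("wrist",p,h,c).round(4))
```

```text
disc [0.5208 0.1243 0.181 ]
nubL [0.5238 0.1903 0.14  ]
nubR [0.4978 0.0626 0.14  ]
jaw [0.631  0.1014 0.146 ]
bridgebot [0.4298 0.1412 0.146 ]
```

Call:
{"op": "apply_moves", "data": {"motion": "0.001 -0.0015 0.03 0 0 0 0.06; 0.001 -0.0015 0.06 0 0 0 0.04; 0.001 -0.0015 0.085 0 0 0 0.03; 0.001 -0.0015 0.105 0 0 0 0.03; 0.001 -0.0015 0.120 0 0 0 0.03; 0.001 -0.0015 0.129 0 0 0 0.03; 0.001 -0.0015 0.131 0 0 0 0.03; 0.001 -0.0015 0.131 0 0 0 0.03"}}

```text
time_s: 4.2
position: [0.5202, 0.1211, 0.192]
tcp_rot: [[0.981, -0.193, 0.001], [-0.193, -0.981, 0.0], [0.001, -0.0, -1.0]]
force: [0.1, -0.0, 0.8]
opening: 0.348
```

Run:
```python
from h import *
c=bot.get_calibration("wrist"); im=bot.capture("wrist")
cv2.imwrite("pics/w2.png",im[:,:,::-1]); s=bot.read_state(); print(s["position"],s["force"])
im=bot.capture("side"); cv2.imwrite("pics/s2.png",im[:,:,::-1])
s=bot.read_state(); print(s["position"],s["force"])
cv2.imwrite("pics/s2z.png",cv2.resize(im[120:230,180:300,::-1],None,fx=5,fy=5,interpolation=cv2.INTER_CUBIC))
print(proj("wrist",[[.520,.123,.181]],c))
```

```text
[0.52035148 0.12114072 0.19214029] [-0.71325105 -0.45068992  0.67711659]
[0.52037264 0.12117077 0.19221309] [-0.3486649   0.81723185 -0.77554232]
[[250.54726125 228.90466405]]
```

View pics/w2.png

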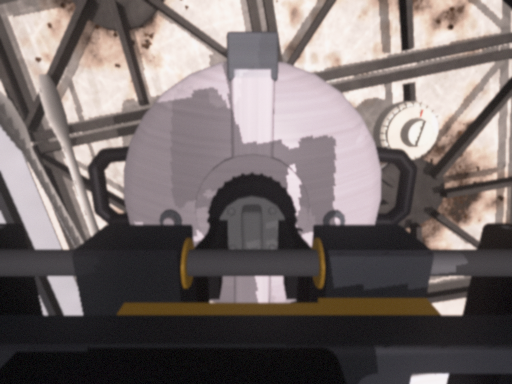

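View pics/s2z.png

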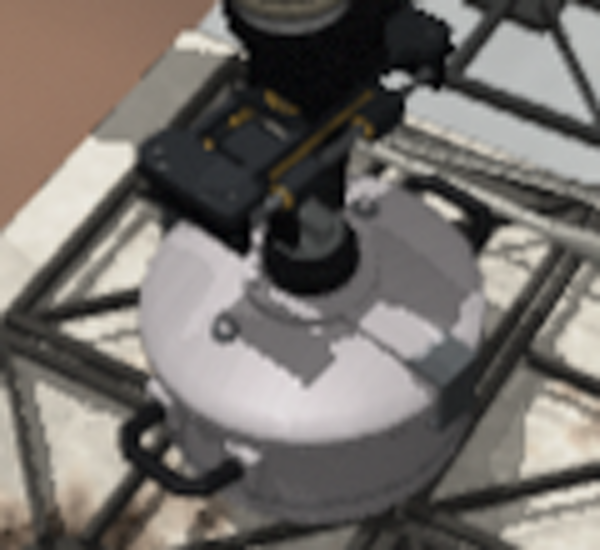

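Run:
```python
import cv2
im=cv2.imread("pics/w2.png")[165:310,180:325]
im=cv2.resize(im,None,fx=4.1,fy=4.1,interpolation=cv2.INTER_CUBIC);cv2.imwrite("pics/w2a.png",cv2.convertScaleAbs(im,alpha=1.8,beta=10))
```

```text
(no output)
```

View pics/w2a.png

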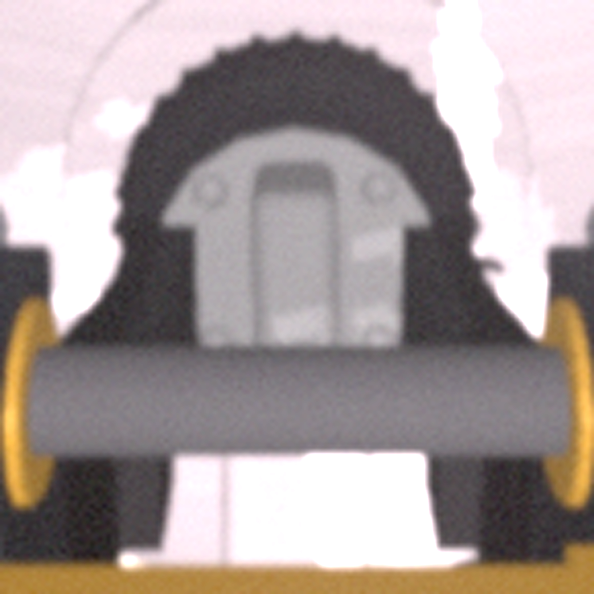

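Call:
{"op": "apply_moves", "data": {"motion": "0 -0.001 0 0 0 0 0.03; 0 -0.001 0.001 0 0 0 0.03; 0 -0.001 0.002 0 0 0 0.03; 0 -0.001 0.003 0 0 0 0.03; 0 -0.001 0.004 0 0 0 0.03; 0 -0.001 0.005 0 0 0 0.03; 0 -0.001 0.005 0 0 0 0.03; 0 -0.001 0.005 0 0 0 0.03"}}

```text
time_s: 5.3
position: [0.5201, 0.1221, 0.1866]
tcp_rot: [[0.981, -0.193, 0.0], [-0.193, -0.981, -0.0], [0.0, 0.0, -1.0]]
force: [0.1, -0.2, 0.1]
opening: 0.343
```

```bash
cat > st.py <<'E'
from rig import bot
import numpy as np
F=[];P=[]
s=bot.read_state()
print(s["time_s"],s["position"].round(4),s["force"].round(2),s["moment"].round(3),round(s["opening"]*87,1), np.round(s["joint_positions"],1)[[0,5]])
E
python3 st.py; python3 st.py
```

```text
5.3 [0.5201 0.1221 0.1866] [ 0.09 -0.19  0.12] [ 0.025  0.078 -0.009] 29.9 [  1.2 102.4]
5.3 [0.5201 0.1221 0.1866] [ 0.09 -0.19  0.12] [ 0.025  0.078 -0.009] 29.9 [  1.2 102.4]
```

Call:
{"op": "apply_moves", "data": {"motion": "0 0 0.001 0 0 0 0.03; 0 0 0.0015 0 0 0 0.03; 0 0 0.002 0 0 0 0.03; 0 0 0.0025 0 0 0 0.03; 0 0 0.003 0 0 0 0.03; 0 0 0.003 0 0 0 0.03; 0 0 0.003 0 0 0 0.03; 0 0 0.003 0 0 0 0.03"}}

```text
time_s: 6.3
position: [0.5203, 0.1221, 0.1842]
tcp_rot: [[0.981, -0.193, 0.001], [-0.193, -0.981, -0.0], [0.001, -0.0, -1.0]]
force: [-0.9, 0.7, 5.9]
opening: 0.346
```

Call:
{"op": "apply_moves", "data": {"motion": "0 0 -0.003 0 0 0 0.03; 0 0 -0.003 0 0 0 0.02; 0 0 -0.003 0 0 0 0.016; 0 0 -0.003 0 0 0 0.015; 0 0 -0.003 0 0 0 0.014; 0 0 -0.003 0 0 0 0.013; 0 0 -0.003 0 0 0 0.013; 0 0 -0.003 0 0 0 0.013"}}

```text
time_s: 7.3
position: [0.5202, 0.122, 0.1866]
tcp_rot: [[0.981, -0.193, 0.0], [-0.193, -0.981, -0.0], [0.0, 0.0, -1.0]]
force: [0.9, -0.6, 0.6]
opening: 0.152
```

```bash
python3 - <<'E'
from h import *
import st
im=bot.capture("wrist")
import st as s
im=im[165:310,180:325,::-1]
cv2.imwrite("pics/w3.png",cv2.convertScaleAbs(cv2.resize(im,None,fx=4.1,fy=4.1,interpolation=cv2.INTER_CUBIC),alpha=1.8,beta=10))
E
python3 st.py
```

```text
7.3 [0.5202 0.122  0.1866] [ 0.87 -0.57  0.64] [-0.076 -0.061  0.041] 13.2 [  1.2 102.4]
7.35 [0.5202 0.1221 0.1866] [ 0.7  -0.33  0.56] [-0.127 -0.071  0.08 ] 13.2 [  1.2 102.4]
```

View pics/w3.png

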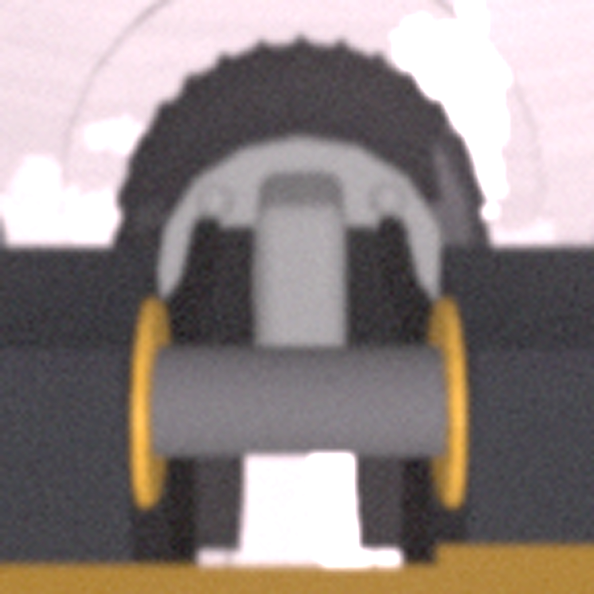

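Call:
{"op": "apply_moves", "data": {"motion": "0 0 0 0 0 0 0.010; 0 0 0 0 0 0 0.010; 0 0 0.001 0 0 0 0.010; 0 0 0.003 0 0 0 0.010; 0 0 0.005 0 0 0 0.010; 0 0 0.006 0 0 0 0.010; 0 0 0.006 0 0 0 0.010; 0 0 0.006 0 0 0 0.010"}}

```text
time_s: 8.35
position: [0.5202, 0.1219, 0.1819]
tcp_rot: [[0.981, -0.193, 0.001], [-0.193, -0.981, -0.001], [0.001, 0.0, -1.0]]
force: [-1.3, -2.9, 10.3]
opening: 0.136
```

```bash
python3 st.py
```

```text
8.35 [0.5202 0.1219 0.1819] [-1.27 -2.94 10.27] [-0.536  0.334  0.038] 11.9 [  1.2 102.4]
```

Call:
{"op": "apply_moves", "data": {"motion": "0 0.0003 0.0005 0 0 0 0.010; 0 0.0003 0.001 0 0 0 0.010; 0 0.0003 0.0015 0 0 0 0.010; 0 0.0003 0.002 0 0 0 0.010; 0 0.0003 0.002 0 0 0 0.010; 0 0.0003 0.002 0 0 0 0.010; 0 0.0003 0.002 0 0 0 0.010; 0 0.0003 0.002 0 0 0 0.010"}}

```text
time_s: 9.35
position: [0.5203, 0.1218, 0.1803]
tcp_rot: [[0.981, -0.193, 0.001], [-0.193, -0.981, -0.0], [0.001, -0.0, -1.0]]
force: [-3.0, -3.1, 11.8]
opening: 0.134
```

```bash
cat > st5.py <<'E'
from rig import bot
import numpy as np
A=[]
for i in range(5):
    s=bot.read_state(); A.append(np.r_[s["position"]*1000,s["force"],s["moment"]])
    if i<4: bot.capture("top")
A=np.array(A); print(s["time_s"],A.mean(0).round(2)); print(A[:,5].round(2), s["opening"]*87)
E
python3 st5.py
```

```text
9.55 [ 5.2029e+02  1.2180e+02  1.8025e+02 -2.2700e+00 -2.7600e+00  1.1700e+01
 -4.2000e-01  4.4000e-01  2.0000e-02]
[11.84 11.63 11.83 11.78 11.41] 11.647207868294622
```

Call:
{"op": "apply_moves", "data": {"motion": "0 0 0.0005 0 0 0 0.010; 0 0 0.001 0 0 0 0.010; 0 0 0.0014 0 0 0 0.010; 0 0 0.0017 0 0 0 0.010; 0 0 0.0017 0 0 0 0.010; 0 0 0.0017 0 0 0 0.010; 0 0 0.0017 0 0 0 0.010; 0 0 0.0017 0 0 0 0.010"}}

```text
time_s: 10.55
position: [0.5203, 0.1218, 0.1788]
tcp_rot: [[0.981, -0.193, 0.002], [-0.193, -0.981, -0.0], [0.002, -0.0, -1.0]]
force: [-2.6, -2.0, 12.8]
opening: 0.139
```

```bash
python3 st5.py
```

```text
10.75 [ 5.2033e+02  1.2179e+02  1.7883e+02 -2.3300e+00 -2.4200e+00  1.3060e+01
 -4.4000e-01  5.1000e-01  2.0000e-02]
[12.78 12.72 12.91 12.98 13.9 ] 11.61561521545894
```

Call:
{"op": "apply_moves", "data": {"motion": "0 0 0.0003 0 0 0 0.010; 0 0 0.0006 0 0 0 0.010; 0 0 0.0006 0 0 0 0.010; 0 0 0.0006 0 0 -1.5 0.010; 0 0 0.0006 0 0 -3 0.010; 0 0 0.0006 0 0 -4.5 0.010; 0 0 0.0006 0 0 -4.5 0.010; 0 0 0.0006 0 0 -4.5 0.010"}}

```text
time_s: 11.75
position: [0.5203, 0.1218, 0.1784]
tcp_rot: [[0.993, -0.116, 0.002], [-0.116, -0.993, -0.0], [0.002, 0.0, -1.0]]
force: [-3.0, -1.8, 14.8]
opening: 0.134
```

```bash
python3 st5.py
```

```text
11.95 [ 5.2034e+02  1.2175e+02  1.7842e+02 -2.9200e+00 -2.6200e+00  1.4550e+01
 -4.5000e-01  5.8000e-01  1.0000e-02]
[14.76 15.31 13.58 14.33 14.78] 11.67061633290156
```

Call:
{"op": "apply_moves", "data": {"motion": "0 0 -0.0005 0 0 -2 0.010; 0 0 -0.0005 0 0 -6 0.010; 0 0 -0.0005 0 0 -11 0.010; 0 0 -0.0005 0 0 -16 0.010; 0 0 -0.0005 0 0 -22 0.010; 0 0 -0.0005 0 0 -27 0.010; 0 0 -0.0005 0 0 -31 0.010; 0 0 -0.0005 0 0 -32 0.010"}}

```text
time_s: 12.95
position: [0.5204, 0.1215, 0.1787]
tcp_rot: [[0.903, 0.429, 0.002], [0.429, -0.903, -0.001], [0.001, 0.001, -1.0]]
force: [-2.3, -4.6, 13.5]
opening: 0.134
```

```bash
python3 st5.py;python3 - <<'E'
from h import *
im=bot.capture("side"); cv2.imwrite("pics/s3z.png",cv2.resize(im[120:230,180:300,::-1],None,fx=5,fy=5,interpolation=cv2.INTER_CUBIC))
im=bot.capture("wrist"); cv2.imwrite("pics/w4.png",cv2.convertScaleAbs(im[:,:,::-1],alpha=1.5))
E
```

```text
13.15 [ 5.2039e+02  1.2148e+02  1.7875e+02 -2.3400e+00 -3.7800e+00  1.3820e+01
 -6.4000e-01  5.0000e-01 -2.0000e-02]
[13.46 14.84 13.91 12.93 13.95] 11.872224039839871
```

View pics/w4.png

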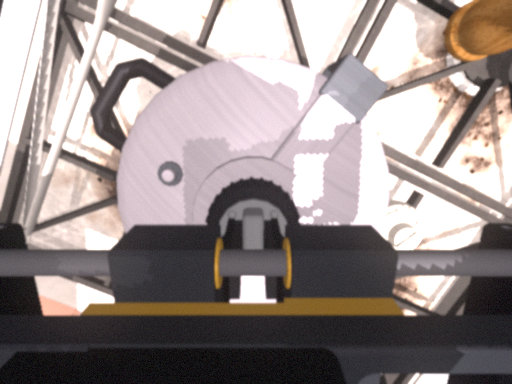

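View pics/s3z.png

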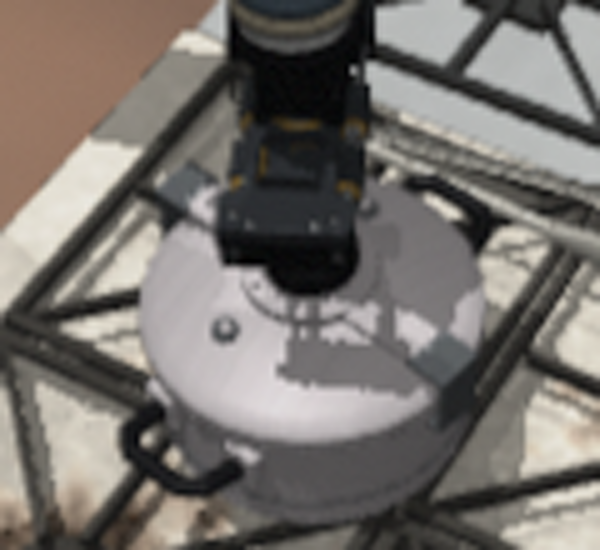

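Call:
{"op": "apply_moves", "data": {"motion": "0 0 -0.0003 0 0 -2 0.010; 0 0 -0.0003 0 0 -6 0.010; 0 0 -0.0003 0 0 -11 0.010; 0 0 -0.0003 0 0 -16 0.010; 0 0 -0.0003 0 0 -22 0.010; 0 0 -0.0003 0 0 -27 0.010; 0 0 -0.0003 0 0 -31 0.010; 0 0 -0.0003 0 0 -32.5 0.010"}}

```text
time_s: 14.25
position: [0.5206, 0.1213, 0.179]
tcp_rot: [[0.531, 0.847, 0.002], [0.847, -0.531, -0.001], [0.0, 0.002, -1.0]]
force: [-3.2, -4.6, 12.8]
opening: 0.134
```

```bash
python3 st5.py
```

```text
14.45 [ 5.2061e+02  1.2127e+02  1.7905e+02 -2.5600e+00 -3.9900e+00  1.2970e+01
 -7.6000e-01  4.1000e-01  1.0000e-02]
[12.77 13.24 12.66 13.1  13.09] 11.769702953001483
```

Call:
{"op": "apply_moves", "data": {"motion": "0 0 -0.001 0 0 0 0.010; 0 0 -0.003 0 0 0 0.010; 0 0 -0.005 0 0 0 0.010; 0 0 -0.007 0 0 0 0.010; 0 0 -0.008 0 0 0 0.010; 0 0 -0.009 0 0 0 0.010; 0 0 -0.009 0 0 0 0.010; 0 0 -0.009 0 0 0 0.010"}}

```text
time_s: 15.45
position: [0.5204, 0.1214, 0.1862]
tcp_rot: [[0.532, 0.847, 0.001], [0.847, -0.532, -0.001], [-0.0, 0.001, -1.0]]
force: [0.4, -5.9, 4.2]
opening: 0.135
```

```bash
python3 st5.py
```

```text
15.65 [ 5.2038e+02  1.2137e+02  1.8622e+02  7.2000e-01 -5.5200e+00  4.4800e+00
 -9.6000e-01 -1.2000e-01  1.0000e-02]
[4.2  4.16 4.08 4.88 5.1 ] 12.006898094546978
```

Call:
{"op": "apply_moves", "data": {"motion": "0 0 0 0 0 0 0.014; 0 0 0 0 0 0 0.018; 0 0 0 0 0 0 0.022; 0 0 0 0 0 0 0.030; 0 0 -0.001 0 0 0 0.030; 0 0 -0.003 0 0 0 0.030; 0 0 -0.006 0 0 0 0.030; 0 0 -0.006 0 0 0 0.030"}}

```text
time_s: 16.65
position: [0.5204, 0.1217, 0.1923]
tcp_rot: [[0.532, 0.847, 0.001], [0.847, -0.532, -0.0], [0.0, 0.001, -1.0]]
force: [0.8, -0.7, 0.2]
opening: 0.346
```

```bash
python3 st.py;python3 - <<'E'
from h import *
im=bot.capture("wrist"); cv2.imwrite("pics/w5.png",cv2.convertScaleAbs(cv2.resize(im[90:310,120:385,::-1],None,fx=2.8,fy=2.7,interpolation=cv2.INTER_CUBIC),alpha=1.5))
E
```

```text
16.65 [0.5204 0.1217 0.1923] [ 0.77 -0.68  0.21] [ 0.042 -0.031  0.046] 30.1 [ 1.2 33.3]
```

View pics/w5.png

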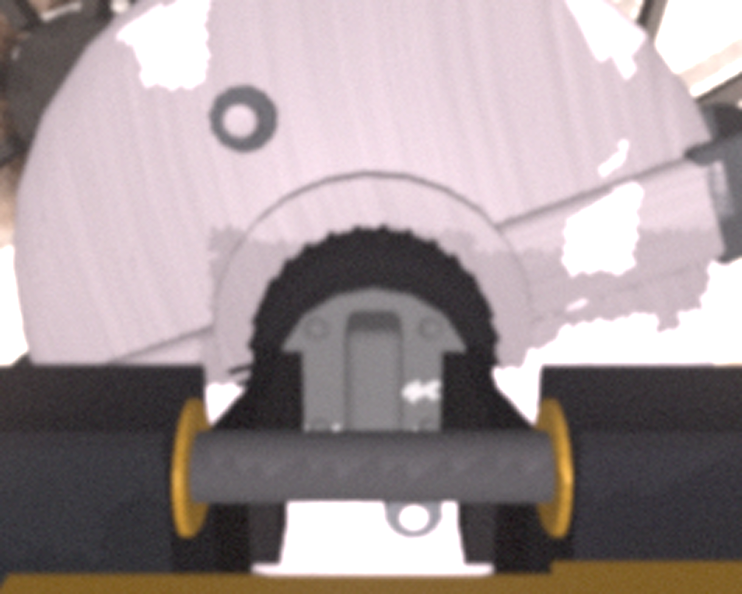

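Call:
{"op": "apply_moves", "data": {"motion": "0 0 0.002 0 0 0 0.030; 0 0 0.004 0 0 0 0.030; 0 0 0.006 0 0 0 0.030; 0 0 0.007 0 0 0 0.030; 0 0 0.0075 0 0 0 0.030; 0 0 0.008 0 0 0 0.030; 0 0 0.008 0 0 0 0.030; 0 0 0.008 0 0 0 0.030"}}

```text
time_s: 17.7
position: [0.52, 0.1219, 0.1847]
tcp_rot: [[0.532, 0.847, 0.0], [0.847, -0.532, 0.0], [0.0, 0.0, -1.0]]
force: [-1.2, 0.2, 5.1]
opening: 0.346
```

```bash
python3 st5.py
```

```text
17.9 [ 5.1996e+02  1.2187e+02  1.8472e+02 -1.4900e+00 -3.6000e-01  5.7800e+00
 -1.0000e-02  2.8000e-01 -1.0000e-02]
[5.12 6.03 5.88 5.66 6.22] 30.198392921940293
```

Call:
{"op": "apply_moves", "data": {"motion": "0 0.0003 -0.003 0 0 0 0.030; 0 0.0003 -0.004 0 0 0 0.05; 0 0.0003 -0.004 0 0 0 0.074; 0 0.0003 -0.004 0 0 0 0.074; 0 0.0003 -0.004 0 0 0 0.074; 0 0.0003 -0.004 0 0 0 0.074; 0 0.0003 -0.004 0 0 0 0.074; 0 0.0003 -0.004 0 0 0 0.074"}}

```text
time_s: 18.9
position: [0.5202, 0.1217, 0.1881]
tcp_rot: [[0.532, 0.847, -0.0], [0.847, -0.532, 0.0], [0.0, -0.0, -1.0]]
force: [0.2, -0.2, -0.8]
opening: 0.847
```

```bash
python3 st.py;python3 - <<'E'
from h import *
im=bot.capture("wrist"); cv2.imwrite("pics/w6.png",cv2.convertScaleAbs(cv2.resize(im[90:310,120:385,::-1],None,fx=2.8,fy=2.7,interpolation=cv2.INTER_CUBIC),alpha=1.5))
E
```

```text
18.9 [0.5202 0.1217 0.1881] [ 0.22 -0.15 -0.78] [ 0.018 -0.042  0.014] 73.7 [ 1.2 33.3]
```

View pics/w6.png

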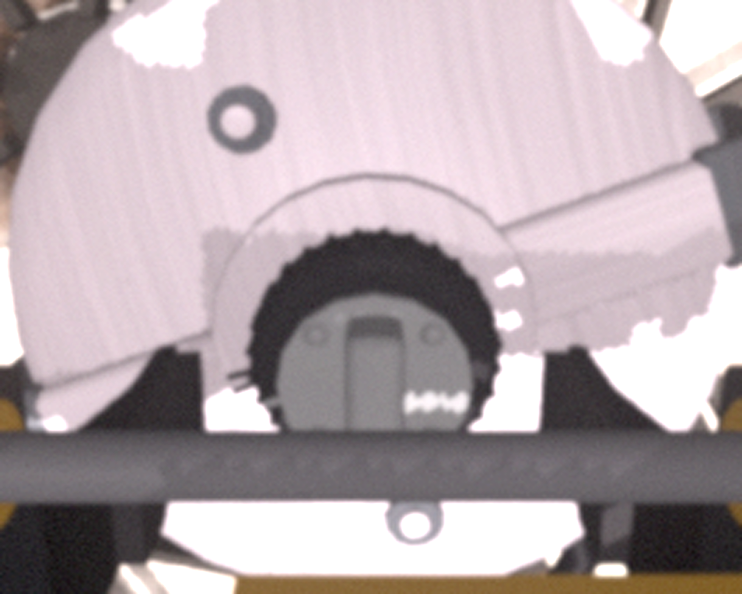

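Call:
{"op": "apply_moves", "data": {"motion": "0 0 0.006 0 0 0 0.074; 0 0 0.012 0 0 0 0.074; 0 0 0.018 0 0 0 0.074; 0 0 0.024 0 0 0 0.074; 0 0 0.029 0 0 0 0.074; 0 0 0.031 0 0 0 0.070; 0 0 0.031 0 0 0 0.066; 0 0 0.031 0 0 0 0.064"}}

```text
time_s: 19.95
position: [0.5204, 0.1217, 0.1573]
tcp_rot: [[0.532, 0.847, 0.001], [0.847, -0.532, 0.0], [0.0, 0.0, -1.0]]
force: [1.1, 0.1, 0.2]
opening: 0.75
```

```bash
python3 st5.py
```

```text
20.15 [ 5.2041e+02  1.2168e+02  1.5727e+02  1.9000e-01  4.0000e-02  2.2000e-01
 -4.0000e-02 -3.0000e-02  0.0000e+00]
[ 0.17  0.19  0.74 -0.33  0.34] 63.903822135209296
```

Centred with no contact at 64 mm; close.

Call:
{"op": "apply_moves", "data": {"motion": "0 0 0 0 0 0 0.063; 0 0 0 0 0 0 0.062; 0 0 0 0 0 0 0.061; 0 0 0 0 0 0 0.058; 0 0 0 0 0 0 0.055; 0 0 0 0 0 0 0.055; 0 0 0 0 0 0 0.055; 0 0 0 0 0 0 0.055"}}

```text
time_s: 21.15
position: [0.5207, 0.1214, 0.1571]
tcp_rot: [[0.532, 0.847, 0.001], [0.847, -0.532, -0.0], [0.0, 0.001, -1.0]]
force: [2.1, -3.1, -1.1]
opening: 0.705
```

```bash
python3 st5.py
```

```text
21.35 [ 5.2069e+02  1.2146e+02  1.5714e+02  2.2800e+00 -2.9700e+00 -6.7000e-01
 -5.1000e-01 -4.9000e-01 -3.0000e-02]
[-1.14  0.32 -0.77 -1.18 -0.56] 61.402737178433334
```

Call:
{"op": "apply_moves", "data": {"motion": "0 0.0003 0 0 0 -1 0.055; 0 0.0003 0 0 0 -4 0.055; 0 0.0003 0 0 0 -8 0.055; 0 0.0003 0 0 0 -13 0.055; 0 0.0003 0 0 0 -18 0.055; 0 0.0003 0 0 0 -22 0.055; 0 0.0003 0 0 0 -25 0.055; 0 0.0003 0 0 0 -26 0.055"}}

```text
time_s: 22.35
position: [0.5207, 0.1214, 0.1571]
tcp_rot: [[0.107, 0.994, 0.001], [0.994, -0.107, -0.0], [0.0, 0.001, -1.0]]
force: [1.9, -3.9, -0.9]
opening: 0.705
```

```bash
python3 st5.py;python3 - <<'E'
from h import *
im=bot.capture("wrist"); cv2.imwrite("pics/w7.png",cv2.convertScaleAbs(im[:,:,::-1],alpha=1.4))
im=bot.capture("side"); cv2.imwrite("pics/s7z.png",cv2.resize(im[120:230,180:300,::-1],None,fx=5,fy=5,interpolation=cv2.INTER_CUBIC))
E
```

```text
22.55 [ 5.2072e+02  1.2145e+02  1.5714e+02  2.9200e+00 -3.2200e+00 -6.1000e-01
 -5.3000e-01 -5.8000e-01  5.0000e-02]
[-0.95 -0.23 -1.09 -0.89  0.12] 61.24474872236305
```

View pics/w7.png

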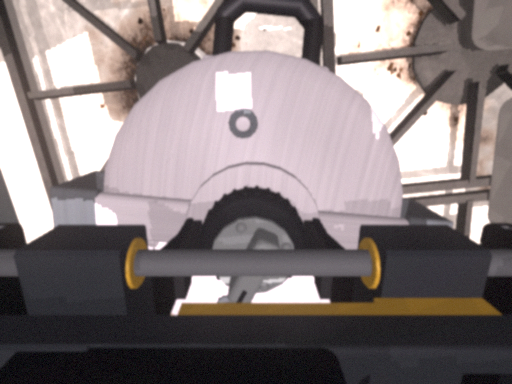

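View pics/s7z.png

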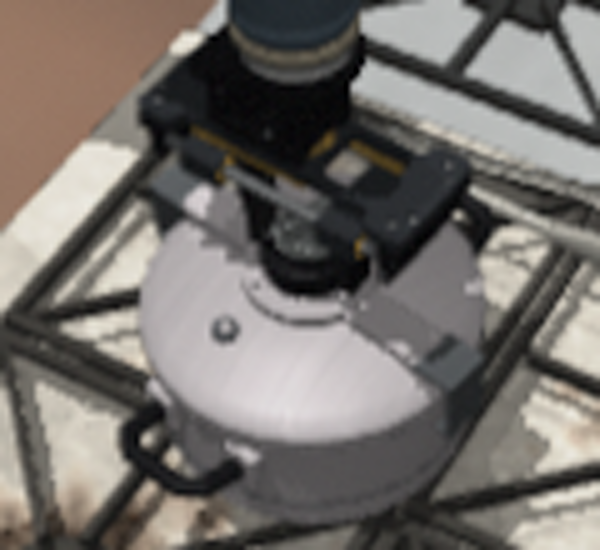

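Call:
{"op": "apply_moves", "data": {"motion": "0 0 0 0 0 -1 0.055; 0 0 0 0 0 -4 0.055; 0 0 0 0 0 -8 0.055; 0 0 0 0 0 -13 0.055; 0 0 0 0 0 -18 0.055; 0 0 0 0 0 -22 0.055; 0 0 0 0 0 -24.5 0.055; 0 0 0 0 0 -25.5 0.055"}}

```text
time_s: 23.65
position: [0.5207, 0.1215, 0.1571]
tcp_rot: [[-0.331, 0.944, 0.0], [0.944, 0.331, 0.0], [0.0, 0.001, -1.0]]
force: [3.0, -4.5, -0.9]
opening: 0.703
```

```bash
python3 st5.py
```

```text
23.85 [ 5.2074e+02  1.2149e+02  1.5713e+02  3.2400e+00 -3.3600e+00  3.5000e-01
 -5.8000e-01 -7.5000e-01 -4.4000e-01]
[-0.85  0.83  1.48  0.38 -0.1 ] 61.63429288628567
```

Call:
{"op": "apply_moves", "data": {"motion": "0 0 0 0 0 -0.5 0.055; 0 0 0 0 0 -1 0.055; 0 0 0 0 0 -1.2 0.055; 0 0 0 0 0 -1.2 0.055; 0 0 0 0 0 -1.2 0.055; 0 0 0 0 0 -1.2 0.055; 0 0 0 0 0 -1.2 0.055; 0 0 0 0 0 -1.2 0.055"}}

```text
time_s: 24.85
position: [0.5206, 0.1218, 0.1571]
tcp_rot: [[-0.351, 0.936, 0.0], [0.936, 0.351, 0.001], [0.001, 0.0, -1.0]]
force: [3.1, 1.1, 0.5]
opening: 0.705
```

```bash
python3 st5.py
python3 - <<'E'
from h import *
im=bot.capture("wrist"); cv2.imwrite("pics/w8.png",cv2.convertScaleAbs(im[:,:,::-1],alpha=1.4))
im=bot.capture("top"); cv2.imwrite("pics/t8z.png",cv2.resize(im[165:285,175:335,::-1],None,fx=5,fy=5,interpolation=cv2.INTER_CUBIC))
im=bot.capture("side"); cv2.imwrite("pics/s8z.png",cv2.resize(im[120:230,180:300,::-1],None,fx=5,fy=5,interpolation=cv2.INTER_CUBIC))
E
```

```text
25.05 [ 5.2056e+02  1.2184e+02  1.5709e+02  3.7500e+00  1.0400e+00  5.6000e-01
  1.9000e-01 -7.0000e-01 -1.2400e+00]
[0.5  1.09 0.11 0.47 0.6 ] 61.0330168314252
```

View pics/w8.png

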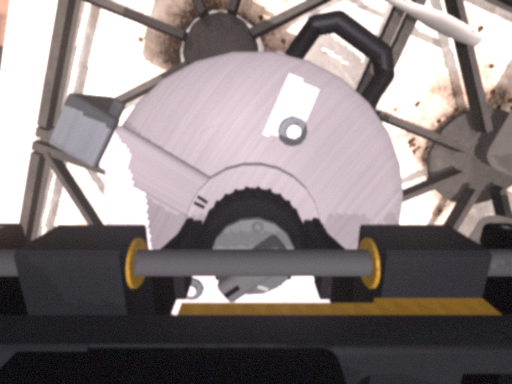

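View pics/s8z.png

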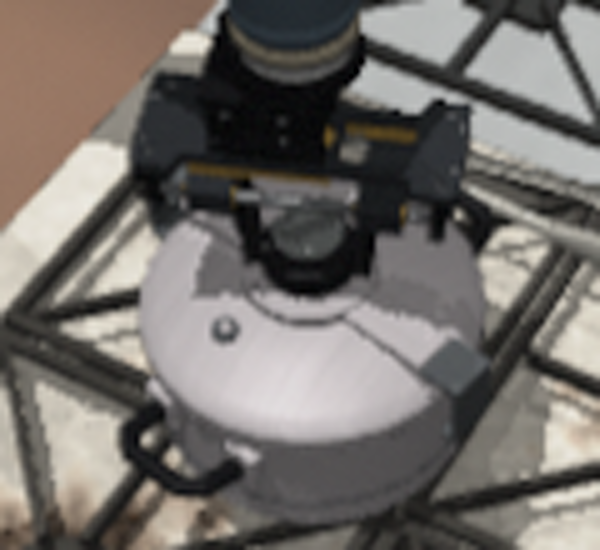

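Call:
{"op": "apply_moves", "data": {"motion": "0 0 0 0 0 0.8 0.055; 0 0 0 0 0 1.5 0.055; 0 0 0 0 0 1.5 0.055; 0 0 0 0 0 1.5 0.062; 0 0 0 0 0 1.5 0.066; 0 0 0 0 0 1.5 0.072; 0 0 0 0 0 1.5 0.076; 0 0 0 0 0 1.5 0.076"}}

```text
time_s: 26.2
position: [0.5196, 0.1212, 0.1567]
tcp_rot: [[-0.327, 0.945, -0.002], [0.945, 0.327, -0.0], [0.0, -0.002, -1.0]]
force: [-0.7, -0.2, 0.3]
opening: 0.863
```

Call:
{"op": "apply_moves", "data": {"motion": "0 0 -0.005 0 0 0 0.076; 0 0 -0.015 0 0 0 0.076; 0 0 -0.03 0 0 0 0.076; 0 0 -0.05 0 0 0 0.076; 0 0 -0.075 0 0 0 0.076; 0 0 -0.10 0 0 0 0.076; 0 0 -0.13 0 0 0 0.076; 0 0 -0.15 0 0 0 0.076"}}

```text
time_s: 27.2
position: [0.521, 0.1215, 0.3099]
tcp_rot: [[-0.326, 0.945, 0.003], [0.945, 0.326, 0.0], [-0.001, 0.003, -1.0]]
force: [1.2, 0.2, -1.0]
opening: 0.871
```

```bash
python3 st.py
python3 - <<'E'
from h import *
import pickle
pickle.dump(bot.get_calibration("wrist"),open("w9.pkl","wb"))
im=bot.capture("wrist"); cv2.imwrite("pics/w9.png",cv2.convertScaleAbs(im[:,:,::-1],alpha=1.3))
cv2.imwrite("pics/w9z.png",cv2.convertScaleAbs(cv2.resize(im[120:240,180:320,::-1],None,fx=5,fy=5,interpolation=cv2.INTER_CUBIC),alpha=1.3))
im=bot.capture("side"); cv2.imwrite("pics/s9z.png",cv2.resize(im[130:240,180:300,::-1],None,fx=5,fy=5,interpolation=cv2.INTER_CUBIC))
E
```

```text
27.2 [0.521  0.1215 0.3099] [ 1.24  0.15 -1.02] [-0.015 -0.129 -0.046] 75.8 [  1.2 -17.9]
```

View pics/w9.png

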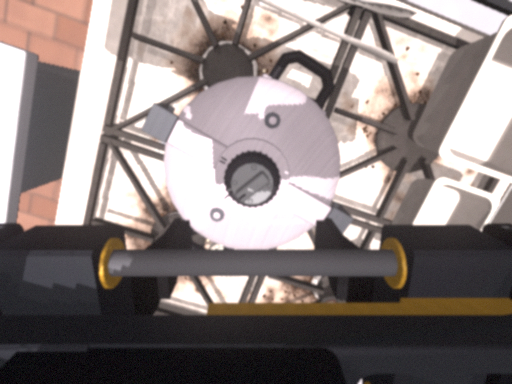

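View pics/w9z.png

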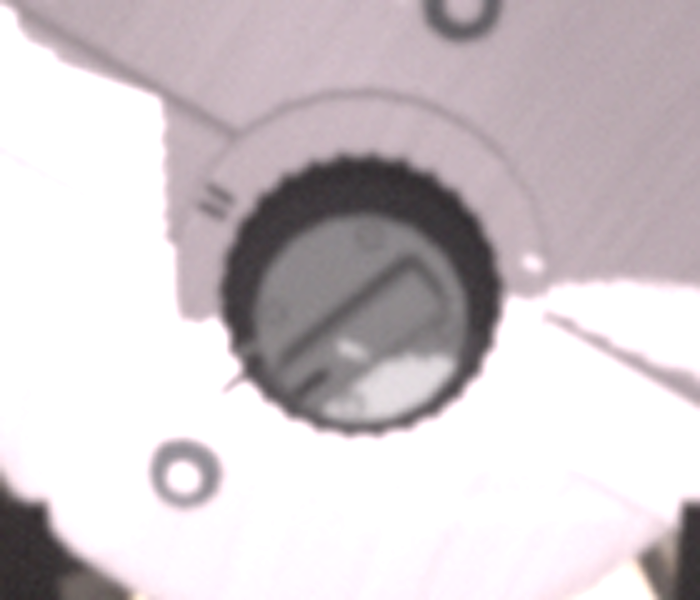

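View pics/s9z.png

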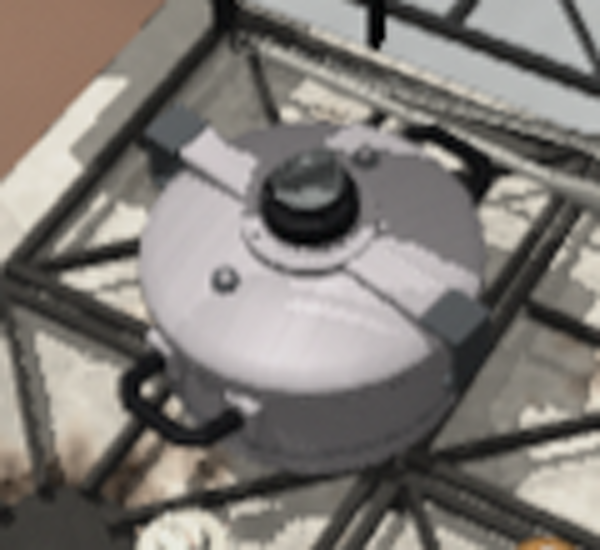

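Call:
{"op": "apply_moves", "data": {"motion": "0 0 -0.01 0 0 0 0.076; -0.02 -0.02 -0.02 0 0 0 0.076; -0.05 -0.04 -0.03 0 0 0 0.076; -0.09 -0.05 -0.04 0 0 0 0.076; -0.13 -0.05 -0.04 0 0 0 0.076; -0.17 -0.05 -0.04 0 0 0 0.076; -0.20 -0.05 -0.04 0 0 0 0.076; -0.22 -0.05 -0.04 0 0 0 0.076"}}

```text
time_s: 28.3
position: [0.545, -0.104, 0.3464]
tcp_rot: [[-0.325, 0.946, -0.002], [0.946, 0.325, 0.001], [0.001, -0.001, -1.0]]
force: [-0.3, 0.0, 0.4]
opening: 0.875
```

Run:
```python
from h import *
im=bot.capture("top"); cv2.imwrite("pics/t10.png",im[:,:,::-1])
cv2.imwrite("pics/t10z.png",cv2.resize(im[165:285,175:335,::-1],None,fx=5,fy=5,interpolation=cv2.INTER_CUBIC))
```

```text
(no output)
```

View pics/t10.png

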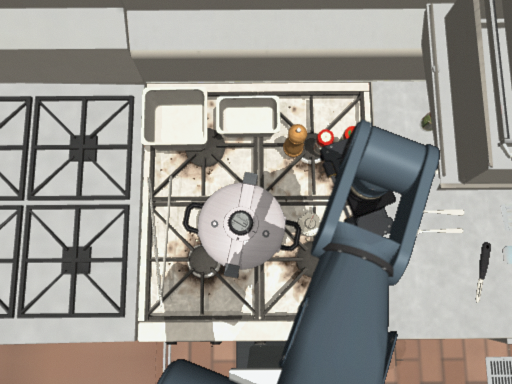

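View pics/t10z.png

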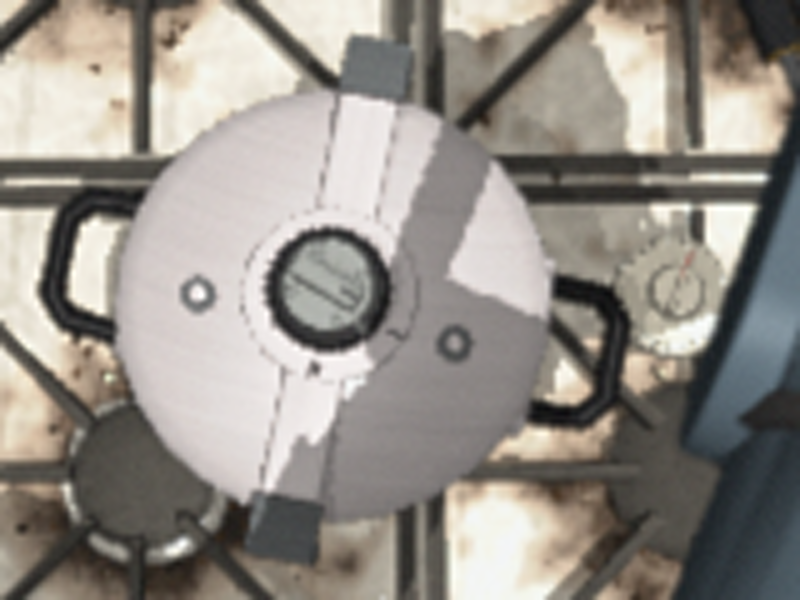

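```bash
python3 -c "
from rig import bot
s=bot.read_state();print(s['time_s'],s['force'],s['qvel']);print(bot.hand_in())"
```

```text
28.35 [ 1.0869131  -1.7581558  -0.22437616] [ 1.81883788 -1.11207931  1.33976685  1.0478599  -0.06953509  2.64870215]
the job is handed in; nothing more can be done
None
```

The cooker is vented and then unlocked as asked. I handed the job in at 28.4 s with the gripper open and clear.

**Venting:** I pinched the selector bar and pushed it down until it turned freely. The push settled at about 14.5 N, which is slightly over the 14 N at which the disc meets the ring, so it may have touched the ring lightly. That is well below the 23 N that would drag the ring. I backed off to about 13 N, turned it roughly 69° anticlockwise to the vent mark and let it rise. A light touch of the fingertips afterwards met the disc at its original height, so it had sprung back up. The last pictures show its line at the single vent ridge.

**Unlocking:** I gripped the lock ring and turned it about 51.5° (0.9 rad) anticlockwise. The torque then rose to 1.2 Nm, showing it was on its stop, so I eased off and let go.

**Last checks:** The final top picture shows both jaws about 10 mm further out, compared by eye with the first one, and the selector still at vent. The cooker's handles and lid are at the same pixels as at the start, and the timer, tongs and pepper mill have not moved. The arm hid part of the spice jars in that picture, but it never went near them. No check failed. The arm was still settling very slightly, in free air, at hand-in.

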